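Weed out the loose-handled knife

ROBOT

A 6-joint arm with a two-finger parallel gripper is mounted at the origin on the work surface. World frame = base frame: x ahead of the robot, y to its left, z up, the work surface at z = 0. Lengths are in m, angles in degrees, forces in N, time in s.
With the tool pointing down it reaches from about 0.325 to 0.775 m from the base axis. Payload 5.5 kg.
Tool frame: the origin (TCP) lies at the centre of the arm's flange, where the gripper is bolted on; the fingertips stand 182 mm ahead of it and the grasp point (between the pads) lies 163 mm ahead of it; z points along the fingers, y is the line along which they close (so a half turn about z gives the same grasp; the last joint's range is limited). The gripper opens to 88 mm and grips with 3 to 60 N. Pads are 20 mm wide; open, the fingers measure 115 mm over their backs; the gripper's body (75 mm by 178 mm) begins 61 mm behind the grasp point.
Start: joints at [67.397, 5.22, 70.514, -0, 104.267, -3.249], TCP at [0.199, 0.566, 0.405] pointing down, gripper open.
Joint ranges: [-164.24, 164.24], [-49.07, 125.15], [9.68, 141.18], [-86.29, 266.29], [3.28, 154.24], [-151.56, 151.56]. Speed limits (degrees/s): [147.25, 147.25, 172.46, 180, 180, 180].

INTERFACE

Orientations are given as [roll, pitch, yaw] about the fixed x, y, z axes, in that order (R = Rz(yaw) Ry(pitch) Rx(roll)).
In Python, from station import r gives the robot as it stands. The module is installed in compiled form; this text tells all that it offers. Calls block until the motion is done:
- r.reach(position, orientation): joint-space move of the TCP to a pose.
- r.servo_line(position, rotation=None, speed=0.15): straight line of the TCP; rotation=None keeps the orientation; speed is the mean speed in m/s.
- r.move_joints(angles): joint-space move.
- r.let_go() and r.grab(squeeze=None): open the fingers fully, or close them until they stop; squeeze is the grip in N (None keeps the last).
- r.wait(seconds).
- r.inverse_kinematics(position, orientation): joint angles nearest the present ones, or None.
- r.sense(): the state.
- r.snapshot(name): name is "scene" or "top" or "wrist"; returns a dict with "frame" (420x560x3 uint8, red, green, blue), "fx", "fy", "cx", "cy" (pixels), "R" (3x3) and "t" (3): a world point X has camera coordinates R X + t. Camera axes: x right, y down, z forward; pixel columns grow to the right and rows downward; lengths in m; the calibration is good to about 2 mm. A picture is of the moment at which its call begins. There is no depth.
A pose or a line that the arm cannot do raises r.IKError and nothing moves.
- r.hand_in(): hands the job in; it is judged then, once.
The state is a dict: "clock": time; "joints": joint angles; "joint_vel": joint speeds; "joint_torque": joint torques, N m; "tcp_pos": TCP position; "orientation": TCP orientation; "contact_force": force on the tool from outside, world axes, zero at the start; "torque": the same for the moment, N m; "opening": finger opening in m; "gripper_force": force on a finger pad.
Only numpy, scipy, OpenCV 4.12 (cv2) and the standard library are available. Lean on these libraries where they do the work, as an engineer would, in place of code of your own. Each camera call takes 0.05 s, during which the arm holds its last target. There are 200 camera calls.

TASK

One of the four knives in the block has a handle that has worked loose, which cannot be seen: find it by gently rocking the handles side to side along the row, without forcing any. Draw that knife out, lower it (do not drop it) blade-down into the crock and let go; leave the three sound knives fully home in the block and everything else on the table standing where it is.

Things in the scene. Friction and masses are not known exactly. Their poses are not given: they have to be found in the camera images.
- knife_a: Knife standing blade-down in a slot, one of four alike (130 g); they change places, the letter tells nothing. Origin: underside of the steel bolster (16 x 30 x 8 mm), which rests on the block top when home. z up, y along the row. Blade below it 80 mm long, 24 wide (y), 3 thick (x). Dark wood handle above, 20 mm (x) by 24 mm (y), top 101 mm above the origin, 3 brass rivets.
- handle_a (a point): On the centre line of the handle of knife_a, 80 mm above the knife origin, 21 mm below the handle top: a good height to hold and rock it. A fast handle only stirs with its whole knife in the slot, about 3 mm each way here, then stands firm.
- tip_a (a point): Tip of the blade of knife_a, on its centre line, 80 mm below the knife's origin.
- knife_b: Knife standing blade-down in a slot, one of four alike (130 g); they change places, the letter tells nothing. Origin: underside of the steel bolster (16 x 30 x 8 mm), which rests on the block top when home. z up, y along the row. Blade below it 80 mm long, 24 wide (y), 3 thick (x). Dark wood handle above, 20 mm (x) by 24 mm (y), top 101 mm above the origin, 3 brass rivets.
- handle_b (a point): On the centre line of the handle of knife_b, 80 mm above the knife origin, 21 mm below the handle top: a good height to hold and rock it. The loose handle rocks on its bolster along the row, about an axis 5 mm above the knife origin, by 0.085 rad (6.5 mm here) either side of upright, on top of the stir in the slot.
- tip_b (a point): Tip of the blade of knife_b, on its centre line, 80 mm below the knife's origin.
- knife_c: Knife standing blade-down in a slot, one of four alike (130 g); they change places, the letter tells nothing. Origin: underside of the steel bolster (16 x 30 x 8 mm), which rests on the block top when home. z up, y along the row. Blade below it 80 mm long, 24 wide (y), 3 thick (x). Dark wood handle above, 20 mm (x) by 24 mm (y), top 101 mm above the origin, 3 brass rivets.
- handle_c (a point): On the centre line of the handle of knife_c, 80 mm above the knife origin, 21 mm below the handle top: a good height to hold and rock it. The loose handle gives way to well under 1 N, and a weak spring brings it back upright, so at rest it looks like the others.
- tip_c (a point): Tip of the blade of knife_c, on its centre line, 80 mm below the knife's origin.
- knife_d: Knife standing blade-down in a slot, one of four alike (130 g); they change places, the letter tells nothing. Origin: underside of the steel bolster (16 x 30 x 8 mm), which rests on the block top when home. z up, y along the row. Blade below it 80 mm long, 24 wide (y), 3 thick (x). Dark wood handle above, 20 mm (x) by 24 mm (y), top 101 mm above the origin, 3 brass rivets.
- handle_d (a point): On the centre line of the handle of knife_d, 80 mm above the knife origin, 21 mm below the handle top: a good height to hold and rock it. A handle pinched between the fingers, when rocked, must turn between the pads, which adds a few newtons.
- tip_d (a point): Tip of the blade of knife_d, on its centre line, 80 mm below the knife's origin.
- block: Fixed wooden knife block, 80 mm (x) by 290 mm (y) by 95 mm high; origin at the centre of its underside; its yaw varies. Four slots in a row along its y, 70 mm apart (at y = -105, -35, 35, 105 mm), each 88 mm deep, 25.5 mm along y, 4.5 mm along x. About 15 N sideways on a handle that has come to its stop is too much.
- crock: Fixed white stoneware utensil crock, round, outer diameter 96 mm, wall 5 mm, 110 mm high, inner floor 6 mm above the table; origin at the centre of its underside. Empty at the start; a knife set in it blade-down leans on the rim. The rules call the last 6 mm of the loose knife's blade loose_blade; where it is, is not told.
- apple_1: Green apple, diameter 74 mm, 64 mm high; origin at the centre of its underside, loose on the table; a bystander.
- apple_2: Red apple, diameter 74 mm, 64 mm high; origin at the centre of its underside, loose on the table; a bystander.
- jar_1: Lidded jar, diameter 64 mm, 85 mm high; origin at the centre of its underside, loose on the table; a bystander.
- jar_2: Lidded jar, diameter 60 mm, 75 mm high; origin at the centre of its underside, loose on the table; a bystander.
- cup: Empty brown paper cup, mouth diameter 80 mm, 95 mm high; origin at the centre of its underside, loose on the table; a bystander.
- carton: Drinks carton with cap, 70 x 90 x 200 mm; origin at the centre of its underside, loose on the table; a bystander.
- bottle: Small bottle, diameter 60 mm, 160 mm high; origin at the centre of its underside, loose on the table; a bystander.
There are look-alikes about, which are no part of the job. What is shaped like the knife_b but orange or purple is not meant.

How it is judged (in metres and radians):
On the way, in this order (a step that is already met when the one before it is completed fails the run):
1. the loose handle is rocked at least 4 mm at handle height to one side or the other by the fingers while its knife is still home in the block ((((y of handle_a in the frame of knife_a above 0.004 m or y of handle_a in the frame of knife_a below -0.004 m) and distance of knife_a from where it was at the start of the episode below 0.008 m and contact force between the fingers and knife_a above 0.2 N) or ((y of handle_b in the frame of knife_b above 0.004 m or y of handle_b in the frame of knife_b below -0.004 m) and distance of knife_b from where it was at the start of the episode below 0.008 m and contact force between the fingers and knife_b above 0.2 N) or ((y of handle_c in the frame of knife_c above 0.004 m or y of handle_c in the frame of knife_c below -0.004 m) and distance of knife_c from where it was at the start of the episode below 0.008 m and contact force between the fingers and knife_c above 0.2 N) or ((y of handle_d in the frame of knife_d above 0.004 m or y of handle_d in the frame of knife_d below -0.004 m) and distance of knife_d from where it was at the start of the episode below 0.008 m and contact force between the fingers and knife_d above 0.2 N))), for 0.05 s.
2. the loose knife stands blade-down in the crock (z of loose_blade in the frame of crock below 0.03 m and horizontal distance between loose_blade and crock below 0.045 m and angle between loose_blade's own z axis and vertical below 0.8 rad), for 0.2 s.
At the end, for the whole second after the job is handed in: The knife with the loose handle stands blade-down in the crock, at rest and let go: tip within 30 mm of the crock's underside and within 45 mm of its axis, leaning less than 0.8 rad. The three others are home in the block, within 6 mm of where they stood and within 0.08 rad of upright (all of step 2 and linear speed of each of knife_a, knife_b, knife_c, knife_d below 0.03 m/s and ((distance of each of knife_b, knife_c, knife_d from where it was at the start of the episode below 0.006 m and angle between each of knife_b, knife_c, knife_d's own z axis and vertical below 0.08 rad) or (distance of each of knife_a, knife_c, knife_d from where it was at the start of the episode below 0.006 m and angle between each of knife_a, knife_c, knife_d's own z axis and vertical below 0.08 rad) or (distance of each of knife_a, knife_b, knife_d from where it was at the start of the episode below 0.006 m and angle between each of knife_a, knife_b, knife_d's own z axis and vertical below 0.08 rad) or (distance of each of knife_a, knife_b, knife_c from where it was at the start of the episode below 0.006 m and angle between each of knife_a, knife_b, knife_c's own z axis and vertical below 0.08 rad))); the robot touches nothing.
It fails at once if a knife is forced hard sideways: more than 48 N between a knife and the block (contact force between any of knife_a, knife_b, knife_c, knife_d and block above 48 N).
It fails at once if a knife is dropped into the crock (faster than 0.8 m/s inside it) ((horizontal distance between tip_a and crock below 0.048 m and height (world z) of tip_a below 0.11 m and linear speed of knife_a above 0.8 m/s) or (horizontal distance between tip_b and crock below 0.048 m and height (world z) of tip_b below 0.11 m and linear speed of knife_b above 0.8 m/s) or (horizontal distance between tip_c and crock below 0.048 m and height (world z) of tip_c below 0.11 m and linear speed of knife_c above 0.8 m/s) or (horizontal distance between tip_d and crock below 0.048 m and height (world z) of tip_d below 0.11 m and linear speed of knife_d above 0.8 m/s)).
It fails at once if a bystander is knocked over or pushed more than 40 mm (distance of any of apple_1, apple_2, jar_1, jar_2, cup, carton, bottle from where it was at the start of the episode above 0.04 m or angle between any of apple_1, apple_2, jar_1, jar_2, cup, carton, bottle's own z axis and vertical above 0.5 rad).
It also fails if it takes over 67 s, if anything falls off the work surface, if the arm or the gripper's body presses on something with over 40 N, if the wrist force passes 120 N, or if a joint passes its speed limit or range.

## Working session

There is one attempt and no reset: what is moved stays moved. The work goes in short steps, each a Python script; the robot and the scene stay as the last script left them, time stands still between calls to the robot, and variables do not carry over. Pictures are saved under pics/ and viewed, at most 10 in all, crops included, and the job is handed in when it is done.

```bash
mkdir -p pics
cat > h.py <<'E'
import numpy as np, cv2
from station import r
def snap(n,f):
    s=r.snapshot(n); cv2.imwrite('pics/'+f,s['frame'][:,:,::-1]); np.savez('pics/'+f[:-4]+'.npz',**s); return s
def px2w(s,u,v,z):
    R=np.array(s['R']);t=np.array(s['t']);d=R.T@np.array([(u-s['cx'])/s['fx'],(v-s['cy'])/s['fy'],1]);c=-R.T@t
    return c+d*(z-c[2])/d[2]
def w2px(s,X):
    p=np.array(s['R'])@np.array(X)+np.array(s['t']);return s['fx']*p[0]/p[2]+s['cx'],s['fy']*p[1]/p[2]+s['cy']
E
python3 -c "
from h import *
for n in ('scene','top'):
    s=snap(n,n+'.png'); print(s['fx'],-np.array(s['R']).T@np.array(s['t']))
print(r.sense())"
```

```text
422.744493183869 [1.15550791 0.68571571 0.81493241]
487.2447815235493 [0.39687887 0.02763465 1.62344265]
{'clock': 0.1, 'joints': array([ 6.73960530e+01,  5.25812747e+00,  7.05745268e+01,  6.81353286e-04,
        1.04266722e+02, -3.24985219e+00]), 'joint_vel': array([ 0.06821968, -0.00389912, -0.19558404,  0.05295225, -0.07839101,
        0.02804632]), 'joint_torque': array([ 2.55794315e-03, -4.47860456e+01, -4.07566881e+01,  7.01155351e-02,
        2.84695881e-02, -1.25180886e-04]), 'tcp_pos': array([0.19887396, 0.56613526, 0.40363112]), 'orientation': array([-1.79900821e+02, -6.29325269e-03,  1.60646067e+02]), 'contact_force': array([ 0.52916149, -0.70163103, -0.39168196]), 'torque': array([ 0.06946131,  0.00892871, -0.00767725]), 'gripper_force': 0.0, 'opening': 0.08789881331010761}
```

View pics/scene.png

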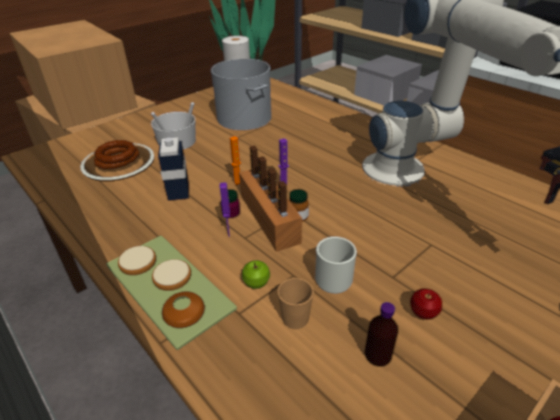

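View pics/top.png

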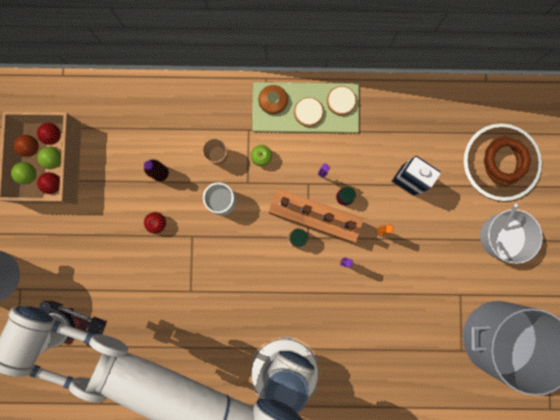

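The scene view shows the block at about (268,205) with four dark handles. The top view has the block at about (316,215), the crock at (219,198) and the jars at (346,196) and (299,238). The orange look-alike is at (386,230), and the purple ones are at (324,170) and (347,263).

```bash
python3 -c "
import cv2
a=cv2.imread('pics/top.png')[140:280,190:400];cv2.imwrite('pics/c1.png',cv2.resize(a,None,fx=3.8,fy=3.8,interpolation=cv2.INTER_CUBIC))"
```

```text
(no output)
```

View pics/c1.png

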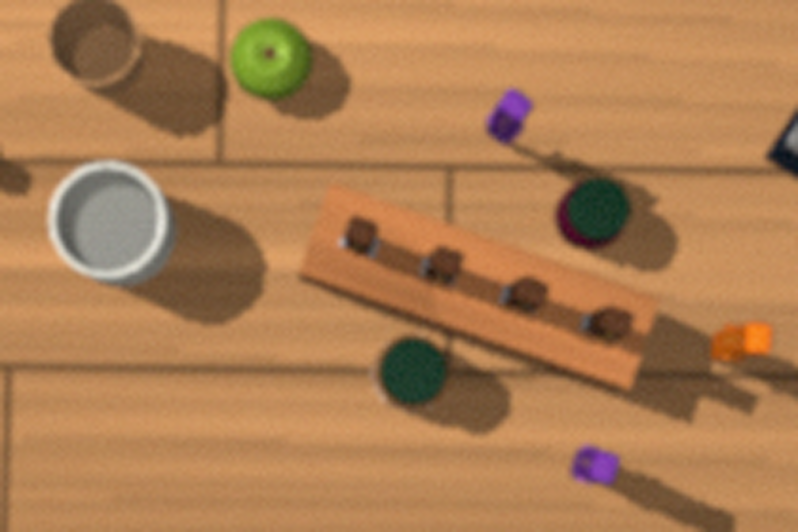

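```bash
cat >> h.py <<'E'
def ld(f): return dict(np.load('pics/'+f+'.npz'))
E
python3 -c "
from h import *
s=ld('top'); c=lambda u,v,z: px2w(s,190+(u+.5)/3.8-.5,140+(v+.5)/3.8-.5,z)
cn=np.array([c(*p,.095) for p in [(335,183),(657,298),(633,388),(302,275)]]);print(cn.round(3),cn.mean(0).round(3))
for p in [(362,230),(444,262),(527,292),(612,322)]: print(c(*p,.196).round(3))
print('crock',c(110,221,.11).round(3))
d=(cn[0]+cn[3]-cn[1]-cn[2]);print(np.degrees(np.arctan2(-d[0],d[1])))
"
```

```text
[[ 0.592  0.03   0.095]
 [ 0.5   -0.237  0.095]
 [ 0.425 -0.217  0.095]
 [ 0.515  0.057  0.095]] [ 0.508 -0.092  0.095]
[0.543 0.009 0.196]
[ 0.518 -0.055  0.196]
[ 0.496 -0.119  0.196]
[ 0.474 -0.185  0.196]
crock [0.556 0.215 0.11 ]
-18.584803001157766
```

```bash
python3 -c "
from h import *
r.reach([0.508,-0.09,0.50],[180,0,71])
s=snap('wrist','w1.png'); print(-np.array(s['R']).T@np.array(s['t']),r.sense()['joints'],r.sense()['clock'])
s=snap('top','t2.png')
"
```

```text
[ 0.52951348 -0.0242904   0.47931079] [-1.37521232e+01 -5.33351442e+00  7.12976366e+01  9.66722210e-03
  1.14052474e+02  5.17376915e+00] 2.7417
```

View pics/w1.png

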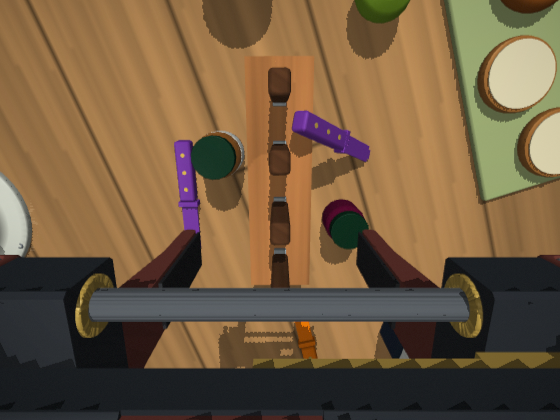

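The wrist view shows the row lying along column 280. The dark handles are at (279,82), (280,158), (280,220) and (280,270), with the purple look-alikes well off the row at (330,135) and (187,180). Next I'll crop in on the handle tops.

```bash
python3 -c "
from h import *
a=cv2.imread('pics/w1.png')[50:290,230:330];cv2.imwrite('pics/c2.png',cv2.convertScaleAbs(cv2.resize(cv2.rotate(a,cv2.ROTATE_90_COUNTERCLOCKWISE),None,fx=3.3,fy=3.3,interpolation=cv2.INTER_CUBIC),alpha=1.8))
s=ld('w1');print(s['fx'],s['R'].round(3))"
```

```text
309.4023546653686 [[ 0.946 -0.323 -0.001]
 [-0.313 -0.916  0.25 ]
 [-0.082 -0.236 -0.968]]
```

View pics/c2.png

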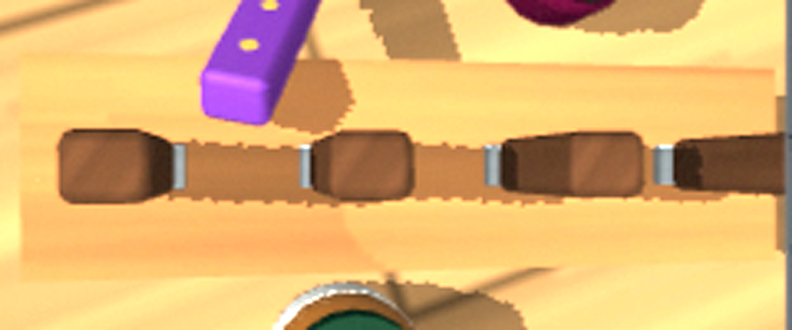

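The crop shows handle tops at (102,166), (371,164) and (606,164).

```bash
python3 -c "
from h import *
s=ld('w1')
P=[px2w(s,230+99-(y/3.3),50+x/3.3,.196) for x,y in [(102,166),(371,164),(606,164)]]
for p in P: print(p.round(4))
d=P[0]-P[2];print(np.linalg.norm(d),np.degrees(np.arctan2(-d[0],d[1])))
"
```

```text
[0.5407 0.0091 0.196 ]
[ 0.5186 -0.0572  0.196 ]
[ 0.4964 -0.1225  0.196 ]
0.13887944916023745 -18.62013642179693
```

```bash
cat >> h.py <<'E'
u=np.array([np.sin(np.radians(18.7)),np.cos(np.radians(18.7)),0]); K2=np.array([.5186,-.0569,0]); O=[180,0,71.3]
def kp(i,z): return K2+u*.07*(2-i)+np.array([0,0,z])
def probe(i,lim=7,offs=((2,4,5.5,7),(-2,-4,-5.5,-7))):
    r.reach(kp(i,.42),O); r.servo_line(kp(i,.338),speed=.12)
    f0=r.sense()['contact_force']; r.grab(4); g=r.sense()
    print(i,'open',g['opening'].round(4),'df',(g['contact_force']-f0).round(2),'clk',g['clock'])
    f1=g['contact_force']
    for side in offs:
        for o in side:
            r.servo_line(kp(i,.338)+u*o*1e-3,speed=.02)
            q=r.sense(); f=(q['contact_force']-f1)@u; a=(q['tcp_pos']-kp(i,0))@u
            print(o,round(a*1e3,2),'F',round(f,2),q['clock'])
            if abs(f)>lim: break
        r.servo_line(kp(i,.338),speed=.03)
def leave(i):
    r.let_go(); r.servo_line(kp(i,.42),speed=.15)
E
python3 -c "
from h import *
probe(1)"
```

```text
Traceback (most recent call last):
  File "h.py", line 16, in probe
    print(i,'open',g['opening'].round(4),'df',(g['contact_force']-f0).round(2),'clk',g['clock'])
                   ^^^^^^^^^^^^^^^^^^
AttributeError: 'float' object has no attribute 'round'
```

```bash
sed -i "s/g\['opening'\].round(4)/round(g['opening'],4)/; s/def probe(i,/def probe(i,go=True,/; s/    r.reach(kp(i,.42),O); r/    if go: r.reach(kp(i,.42),O); r/" h.py; sed -i "s/    if go: r.reach(kp(i,.42),O); r.servo_line(kp(i,.338),speed=.12)/    if go:\n        r.reach(kp(i,.42),O); r.servo_line(kp(i,.338),speed=.12)/" h.py
python3 -c "
from h import *
print(r.sense())
probe(1,go=False)"
```

```text
{'clock': 5.2667, 'joints': array([-2.60916560e+00, -4.04339367e+00,  8.65792319e+01, -8.55732076e-03,
        9.74369043e+01,  1.60928465e+01]), 'joint_vel': array([-0.02150975, -0.03817978, -0.05003032,  0.07070929,  0.05233036,
        0.01293234]), 'joint_torque': array([ 1.82574783e-01, -3.79583359e+01, -4.06354165e+01,  1.81548782e-01,
        4.31690589e-01,  3.35702862e-03]), 'tcp_pos': array([0.54114885, 0.0093503 , 0.33800221]), 'orientation': array([1.79971459e+02, 5.96660263e-04, 7.12968781e+01]), 'contact_force': array([ 1.10282167, -0.49575311,  0.33227597]), 'torque': array([-0.1722157 , -0.19408413, -0.01701463]), 'gripper_force': 3.99521604180336, 'opening': 0.0196831867688706}
1 open 0.0206 df [ 0.75  0.79 -1.47] clk 5.4833
2 2.01 F -1.1 5.7333
4 3.75 F -3.71 5.9833
5.5 5.13 F -5.03 6.2333
7 6.64 F -5.78 6.4833
-2 -1.51 F 4.41 7.1167
-4 -3.55 F 4.11 7.3667
-5.5 -5.07 F 4.11 7.6167
-7 -6.59 F 3.34 7.8667
```

```bash
sed -i "s/r.grab(4)/r.grab(9)/; s/lim=7/lim=9/" h.py
python3 -c "
from h import *
r.let_go(); r.wait(.2); probe(1,go=False,offs=((3,5,7),(-3,-5,-7))); leave(1)
for i in (2,3,4):
    probe(i,offs=((3,5,7),(-3,-5,-7))); leave(i)
s=snap('wrist','w2.png')"
```

```text
1 open 0.0197 df [ 1.83 -0.22 -0.39] clk 10.6167
3 2.82 F -2.49 10.9167
5 4.09 F -6.88 11.1667
7 5.68 F -9.13 11.4167
-3 -2.6 F 3.5 12.1
-5 -3.8 F 7.43 12.35
-7 -5.39 F 9.48 12.6
2 open 0.0201 df [ 1.92 -1.03 -0.1 ] clk 17.075
3 2.99 F 0.03 17.375
5 4.31 F -4.9 17.625
7 5.7 F -8.43 17.875
-3 -2.59 F 3.34 18.5583
-5 -3.8 F 7.47 18.8083
-7 -5.38 F 9.58 19.0583
3 open 0.0201 df [ 0.66  0.7  -1.39] clk 23.5333
3 3.0 F -3.44 23.8333
5 4.29 F -6.72 24.0833
7 5.67 F -10.0 24.3333
-3 -2.61 F 2.0 25.0167
-5 -3.86 F 6.34 25.2667
-7 -5.44 F 8.11 25.5167
4 open 0.0199 df [ 2.93 -0.62 -2.51] clk 29.9917
3 3.04 F -1.13 30.2917
5 5.06 F -1.15 30.5417
7 7.1 F -2.0 30.7917
-3 -3.09 F 0.35 31.475
-5 -5.1 F 1.08 31.725
-7 -7.12 F 1.27 31.975
```

Knife 4, the low-y end, is the loose one: about 1 N at ±7 mm, against 8–10 N for the others. I'll rock it once more to be sure of the step, then draw it.

```bash
python3 -c "
from h import *
print(r.inverse_kinematics([.556,.215,.555],O), r.inverse_kinematics(kp(4,.555),O))
probe(4,lim=6,offs=((7,8,9),(-7,-8,-9)))
r.grab(22); r.servo_line(kp(4,.44),speed=.1); q=r.sense(); print(q['opening'],q['contact_force'],q['clock'])
r.servo_line(kp(4,.555),speed=.15)
snap('scene','s2.png'); print(r.sense()['clock'])"
```

```text
[ 1.78713615e+01  9.89776174e+00  4.98050309e+01 -2.54444375e-14
  1.20297207e+02  3.65713615e+01] [-2.56248309e+01 -3.65994997e+00  6.38781829e+01 -2.54444375e-14
  1.19781767e+02 -6.92483094e+00]
4 open 0.0197 df [ 1.92 -1.54 -0.46] clk 36.3583
7 7.16 F -1.17 36.8583
8 7.99 F -1.38 37.1083
9 8.95 F -1.36 37.3583
-7 -7.18 F 1.78 38.3083
-8 -7.99 F 2.14 38.5583
-9 -8.95 F 2.29 38.8083
0.019839756957971477 [-0.24834586 -0.62391146 -1.08132103] 40.6417
41.6083
```

View pics/s2.png

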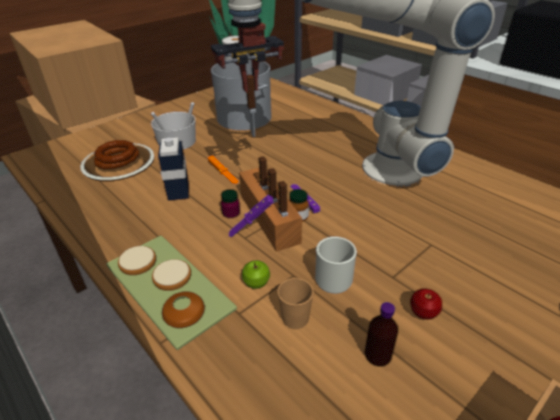

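The knife is drawn and hangs at about (253,100). Three knives are still home at (262–283,160–205). The look-alikes have toppled by themselves; one is lying at (252,215), clear of the path.

```bash
python3 -c "
from h import *
r.reach([.556,.215,.555],O)
r.servo_line([.556,.215,.46],speed=.12)
snap('scene','s3.png'); print(r.sense()['clock'])
import cv2
a=cv2.imread('pics/s3.png')[60:320,220:480];cv2.imwrite('pics/c3.png',cv2.resize(a,None,fx=2.2,fy=2.2))"
```

```text
44.125
```

View pics/c3.png

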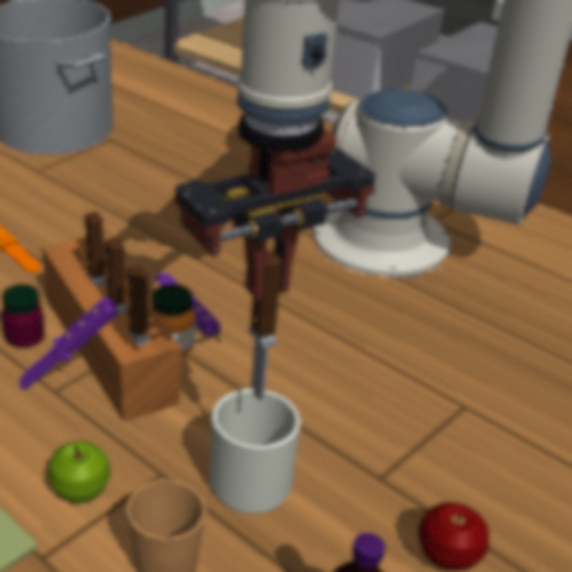

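The tip at about (259,397) hangs just over the rim, whose centre is at (256,420), so it's aligned. I'll lower it.

```bash
python3 -c "
from h import *
f0=r.sense()['contact_force']
for z,v in ((.36,.12),(.345,.05),(.337,.03)):
    r.servo_line([.556,.215,z],speed=v); q=r.sense(); print(z,(q['contact_force']-f0).round(1),q['clock'])
    if (q['contact_force']-f0)[2]>5: break
r.let_go(); r.wait(.3); r.servo_line([.556,.215,.48],speed=.12); r.wait(.3)
s=snap('scene','s4.png'); print(r.sense()['clock'],r.sense()['contact_force'])
a=cv2.imread('pics/s4.png')[60:320,220:480];cv2.imwrite('pics/c4.png',cv2.resize(a,None,fx=2.2,fy=2.2))"
```

```text
0.36 [0.7 0.3 0.3] 45.1083
0.345 [-0.6  0.3 -0.7] 45.5583
0.337 [ 0.6 -0.   0.4] 45.975
49.0917 [-0.54833509  0.09568788 -0.39841345]
```

View pics/c4.png

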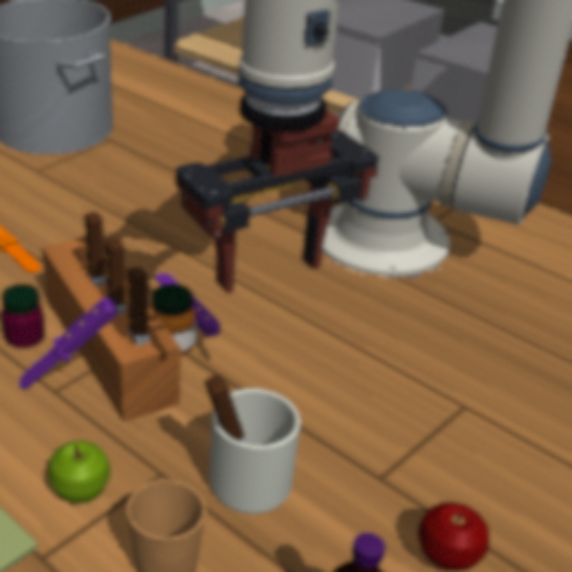

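The knife leans in the crock with its handle top at (217,382), let go and at rest. The other three are home and the gripper is clear.

```bash
python3 -c "
from h import *
print(r.hand_in())"
```

```text
the job is handed in; nothing more can be done
None
```

I found the loose knife in the slot at the right-hand (low-y) end of the row, lowered it blade-down into the crock and let go. The other three still look home in the block. I handed the job in at about 49 s; no verdict was returned.

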